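# Post the tall petrified-wood slab through the hopper's sprung trap

### The job

Two pieces of petrified wood stand in the grooved wooden rail: take the taller one, push it down through the sprung trap on top of the grey hopper, keeping hold of it while it presses the trap well open, and then let it go so that it ends up at the bottom of the hopper with the trap sprung shut above it. Leave the short piece standing where it is in the rail.

Things in the scene. Friction and masses are not known exactly. Their poses are not given: they have to be found in the camera images.
- slab_center (a point): Centre of the taller piece of petrified wood: banded brown stone 85 mm tall (z), 40 wide (y, along the rail), 26 thick (x, across the rail: grip across this), about 0.22 kg. Stands in the groove (30 wide, floor 10 mm above the table) of a wooden rail 270 x 50 mm whose lips end 22 mm above the table. Tall and short piece may stand at either end.
- stub_center (a point): Centre of the short piece, a bystander: same stone, width and thickness but only 45 mm tall; stands in the same groove with at least 50 mm of clear groove between it and the tall piece.
- hopper_mouth (a point): Centre of the hopper's mouth at rim height, 180 mm above the table; z up. Fixed grey box 150 (x) by 90 (y) mm, walls 5 mm, so the mouth is 140 by 80; floor 8 mm above the table; the +x end wall is a clear window. A metal trap (flap) 136 x 76 mm closes the mouth 6 mm below the rim, hinged at the long -y wall; its free edge, at +y, swings down and inward.
- flap (a joint): Trap angle, rad: 0 shut (level), grows as the free edge is pushed down, at most 1.45. A light spring (0.04 to 0.07 N m) shuts it. The slab lowered upright at the mouth's centre opens it to 1.3 rad when its foot is 80 mm below the rim; released there it slides past and drops to the hopper's floor. The trap rides on fingers reaching in and shuts as they withdraw.

How it is judged:
By the outcome, as a careful person would: the job done as asked, in the order asked, and still so for the second after the job is handed in, with the robot touching nothing.
It also fails if it takes over 35 s, if anything falls off the work surface, if the arm or the gripper's body presses on something with over 40 N, if the wrist force passes 120 N, or if a joint passes its speed limit or range.

### The arm

A 6-joint arm with a two-finger parallel gripper is mounted at the origin on the work surface. World frame = base frame: x ahead of the robot, y to its left, z up, the work surface at z = 0. Lengths are in m, angles in rad, forces in N, time in s.
With the tool pointing down it reaches from about 0.4 to 0.825 m from the base axis. Payload 7 kg.
Tool frame: the origin (TCP) lies at the very end of the fingers, on their centre line; the grasp point (between the pads) lies 19 mm behind it; z points along the fingers, y is the line along which they close (so a half turn about z gives the same grasp; the last joint's range is limited). The gripper opens to 85 mm and grips with 20 to 120 N. Pads are 22 mm wide; open, the fingers measure 114 mm over their backs; the gripper's body (76 mm by 85 mm) begins 54 mm behind the grasp point. The pads swing forward as they close: fully open they stand 13 mm farther back than shut.
Start: joints at [-0.914, 0.359, 0.012, 0, -1.224, -0.288], TCP at [0.243, -0.63, 0.231] pointing down, gripper open.
Joint ranges: [-3.07, 3.07], [-1.43, 2.12], [-1.02, 1.25], [-3.03, 1.67], [-3.05, -0], [-3.03, 3.03]. Speed limits (rad/s): [2.39, 2.39, 3.01, 3.14, 3.14, 3.14].

### API

Orientations are given as a rotation vector (axis times angle).
In Python, from cell import telemetry, optics, robot gives the robot as it stands. The module is installed in compiled form; this text tells all that it offers.
- The arm moves only by the tool apply_moves, never from a script. Its argument "rows" is one flat list of numbers, 6 for each row, row after row: the shift along the tool's x, y, z in units of 0.2 m (1.0 is 0.2 m), then the turn, a rotation vector about the tool's x, y, z in units of 30 degrees (1.0 is 30 degrees). A call has 1 to 10 rows; each row shifts and turns the commanded pose from where the row before left it, along the tool's axes as they then stand; what a row does not reach is not made up. A row lasts 1/12 s, in which the tool goes at most 41.7 mm and 7.16 degrees, less where a joint would pass 70% of its speed; a pose out of reach is approached as far as the arm can. A call with a number of a shift or a turn outside -1 to 1 is refused whole. A call with a gripper value outside its range is refused whole. "hand" is the opening, from 0 (shut) to 1 (fully open), set as the call begins (left out, the last holds). The fingers move at their own pace and stop on an object; the grip force is fixed at half the most. Time passes only in rows, so rows that do not move let the fingers close. It gives the time, the measured TCP pose, the force, the opening and the grip force at its end, in the units of the state.
- telemetry.get_obs(): the state, without advancing time (a new reading comes with each control period).
- optics.camera(name): name is "side" or "top"; returns the picture (420x560x3 uint8, red, green, blue); there is no depth.
- optics.camera_model(name): a dict with "fx", "fy", "cx", "cy" (pixels), "k1" (the pictures are not rectified: a ray, as slopes to the right and down, at radius r is drawn at 1 + k1 r^2 times it, then the intrinsics apply), "rvec" (rotation vector, rad) and "tvec" (3), from world to camera coordinates, as OpenCV has them. Camera axes: x right, y down, z forward; pixel columns grow to the right and rows downward; lengths in m; the calibration is good to about 2 mm. A picture is of the moment at which its call begins. camera_model takes no time and is no camera call.
- robot.hand_in(): hands the job in; it is judged then, once.
The state is a dict: "t": time; "q": joint angles; "joint_velocities": joint speeds; "tau": joint torques, N m; "tcp_pos": TCP position; "eef_rot": TCP orientation; "contact_force": force on the tool from outside, world axes, zero at the start; "wrist_torque": the same for the moment, N m; "finger_gap": finger opening in m; "gripper_force": force on a finger pad.
Only numpy, scipy, OpenCV 4.12 (cv2) and the standard library are available. Lean on these libraries where they do the work, as an engineer would, in place of code of your own. Each camera call takes 0.05 s, during which the arm holds its last target. There are 200 camera calls.

## Working session

There is one attempt and no reset: what is moved stays moved. The work goes in short steps, Python scripts to look and compute and a tool call to move; the robot and the scene stay as the last step left them, time stands still between calls to the robot, and variables do not carry over. Pictures are saved under pics/ and viewed, at most 10 in all, crops included, and the job is handed in when it is done.

Besides the shell and the picture viewer there is one more tool, called as name(argument=value, ...) on one line, values as JSON. apply_moves: Moves the arm, as the interface text tells. Its arguments: {"type":"object","properties":{"rows":{"type":"array"},"hand":{"type":"number"}},"required":["rows"]}

```bash
mkdir -p pics; python3 - <<'E'
from cell import telemetry, optics
import cv2
for n in ("side","top"):
    cv2.imwrite(f"pics/{n}0.png",optics.camera(n)[:,:,::-1]); print(optics.camera_model(n))
o=telemetry.get_obs();print(o["t"],o["tcp_pos"],o["eef_rot"],o["contact_force"],o["finger_gap"])
E
```

```text
{'fx': 518.7567074522011, 'fy': 518.7567074522011, 'cx': 275.9239684409923, 'cy': 211.6396065789125, 'k1': 0.02537441089504283, 'rvec': array([ 0.71482325, -2.45364539,  1.28672477]), 'tvec': array([0.43426825, 0.27536086, 0.88079983])}
{'fx': 386.9650786812671, 'fy': 386.9650786812671, 'cx': 282.65699134143136, 'cy': 202.7172282592508, 'k1': 0.0025178730847572836, 'rvec': array([ 2.19764138, -2.02450835,  0.20389349]), 'tvec': array([-0.05601138,  0.5305649 ,  0.84242158])}
0.1 [ 0.24315334 -0.62922589  0.23046778] [ 5.75828841e-01 -3.08794191e+00 -2.23186574e-03] [ 0.1358398  -0.1246699   0.11586476] 0.08526695587360941
```

View pics/side0.png

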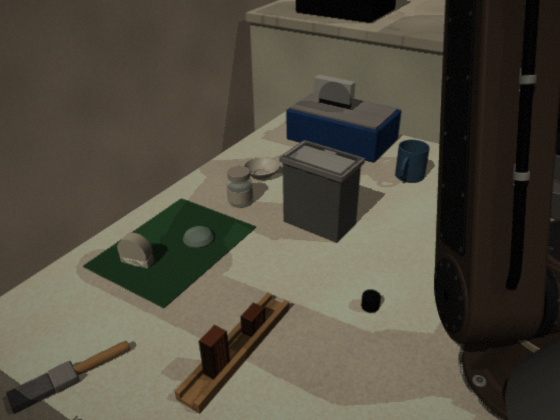

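View pics/top0.png

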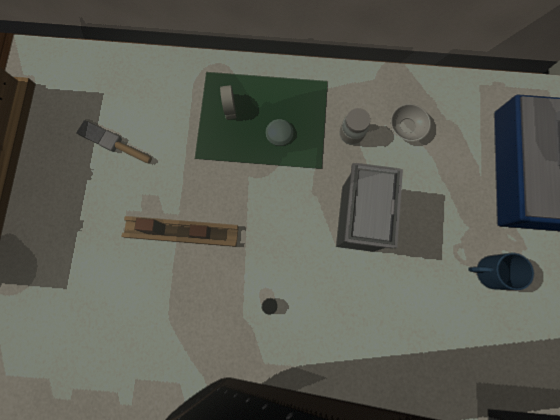

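Side: the tall piece is near (213,350) and the stub near (252,320), with the hopper at (320,190). Top: rail at (185,230) and hopper mouth at (375,203). I'll enlarge both.

```bash
python3 - <<'E'
import cv2,numpy as np
s=cv2.imread("pics/side0.png");t=cv2.imread("pics/top0.png")
def crop(im,x,y,w,h,k): return cv2.convertScaleAbs(cv2.resize(im[y:y+h,x:x+w],None,fx=k,fy=k,interpolation=cv2.INTER_CUBIC),alpha=1.5,beta=10)
a=crop(t,115,205,140,50,5);b=crop(t,330,155,80,100,5)
c=np.zeros((600,800,3),np.uint8);c[:250,:700]=a
c[250:600,:400]=b[:350];
cv2.imwrite("pics/tc.png",np.vstack([a,np.hstack([crop(t,330,160,140,70,5)])])[:600])
c=np.zeros((600,800,3),np.uint8);c[:600,:360]=crop(s,170,285,120,125,5)[:600,:360] if 0 else 0
A=crop(s,170,285,125,125,4.0);B=crop(s,270,135,75,125,4.0)
cv2.imwrite("pics/sc.png",np.hstack([A,B])); print(A.shape,B.shape)
E
```

```text
(500, 500, 3) (500, 300, 3)
```

View pics/sc.png

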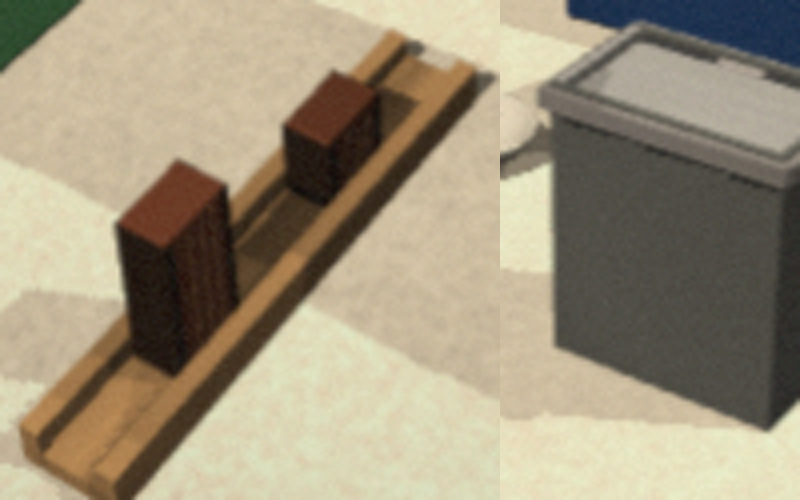

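View pics/tc.png

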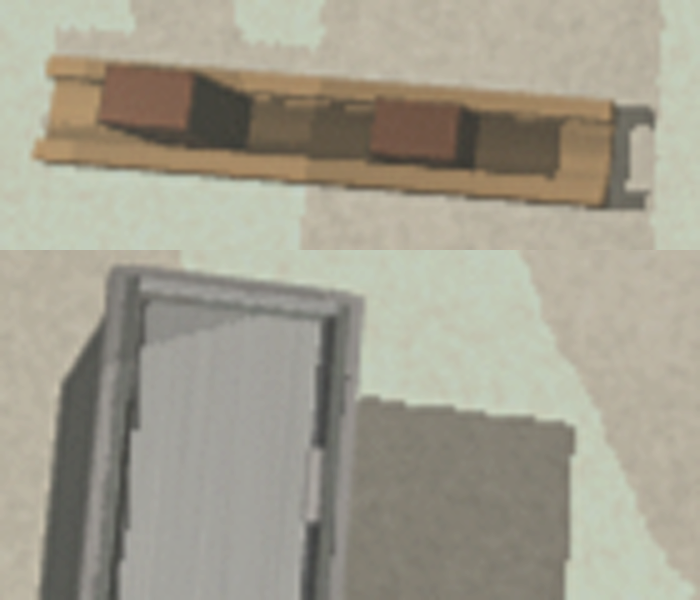

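Tall top-face corners in the side crop are (117,226), (180,160), (227,187), (163,248). In the top crop they are (107,65), (193,72), (187,132), (100,122). The hopper was cut off, so I'll crop the whole of it.

```bash
cat > h.py <<'E'
import cv2,numpy as np
from cell import optics
def ray(name,uv):
    m=optics.camera_model(name);K=np.array([[m["fx"],0,m["cx"]],[0,m["fy"],m["cy"]],[0,0,1]])
    n=cv2.undistortPoints(np.array(uv,float).reshape(-1,1,2),K,np.array([m["k1"],0,0,0,0.])).reshape(-1,2)
    R=cv2.Rodrigues(m["rvec"])[0];C=-R.T@m["tvec"]
    return C,np.c_[n,np.ones(len(n))]@R
def onz(name,uv,z):
    C,d=ray(name,uv); return C+d*((z-C[2])/d[:,2])[:,None]
def unc(c,k,x,y): return (np.array(c,float)+.5)/k-.5+[x,y]
E
python3 - <<'E'
from h import *
np.set_printoptions(precision=4,suppress=True)
p=onz("side",unc([(117,226),(180,160),(227,187),(163,248)],4,170,285),.095);print(p,p.mean(0))
p=onz("top",unc([(107,65),(193,72),(187,132),(100,122)],5,115,205),.095);print(p,p.mean(0))
p=onz("side",unc([(285,127),(335,73),(380,98),(331,153)],4,170,285),.055);print("stub",p.mean(0))
p=onz("top",unc([(378,102),(463,106),(458,161),(372,155)],5,115,205),.055);print("stub",p.mean(0))
p=onz("top",unc([(48,62),(612,102),(604,206),(36,158)],5,115,205),.022);print("rail",p,p.mean(0))
s=cv2.imread("pics/side0.png");t=cv2.imread("pics/top0.png")
def crop(im,x,y,w,h,k): return cv2.convertScaleAbs(cv2.resize(im[y:y+h,x:x+w],None,fx=k,fy=k,interpolation=cv2.INTER_CUBIC),alpha=1.5,beta=10)
cv2.imwrite("pics/hc.png",np.hstack([crop(t,333,158,75,100,5),crop(s,275,135,95,100,4.0) if 0 else crop(s,275,135,85,100,5)]))
E
```

```text
[[0.4642 0.3055 0.095 ]
 [0.465  0.2644 0.095 ]
 [0.4395 0.2658 0.095 ]
 [0.4415 0.3045 0.095 ]] [0.4526 0.2851 0.095 ]
[[0.4656 0.3038 0.095 ]
 [0.4656 0.2659 0.095 ]
 [0.4392 0.2646 0.095 ]
 [0.4405 0.3029 0.095 ]] [0.4527 0.2843 0.095 ]
stub [0.4511 0.1772 0.055 ]
stub [0.4523 0.1739 0.055 ]
rail [[0.4743 0.3608 0.022 ]
 [0.4771 0.0915 0.022 ]
 [0.4279 0.0901 0.022 ]
 [0.4285 0.3589 0.022 ]] [0.452  0.2253 0.022 ]
```

View pics/hc.png

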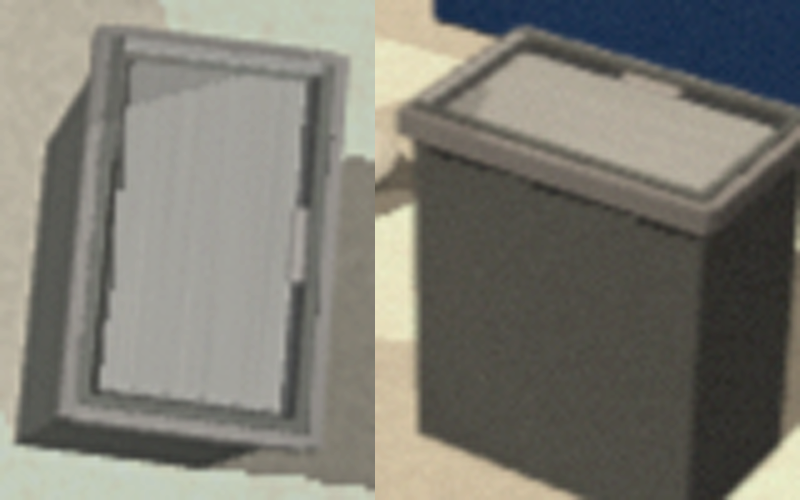

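Hopper top crop: rim corners are (97,28), (350,57), (320,447), (58,417), and the flap spans (132,60) to (283,412). The hinge tab is on the right at (298,240). Side crop: rim corners are (400,108), (522,27), (800,110), (715,215).

```bash
python3 - <<'E'
from h import *
np.set_printoptions(precision=4,suppress=True)
for n,c,x,y,z in [("top",[(97,28),(350,57),(320,447),(58,417)],333,158,.18),("top",[(132,60),(308,75),(283,412),(98,388)],333,158,.174),
 ("side",[(25,108),(147,27),(425,110),(340,215)],275,135,.18),("side",[(75,100),(153,52),(400,125),(327,190)],275,135,.174)]:
    p=onz(n,unc(c,5,x,y),z);print(n,z);print(p,p.mean(0))
from scipy.spatial.transform import Rotation as R
from cell import telemetry
o=telemetry.get_obs();print(o["tcp_pos"],o["t"]);print(R.from_rotvec(o["eef_rot"]).as_matrix())
E
```

```text
top 0.18
[[ 0.6005 -0.1475  0.18  ]
 [ 0.5967 -0.2497  0.18  ]
 [ 0.4387 -0.2414  0.18  ]
 [ 0.442  -0.1397  0.18  ]] [ 0.5195 -0.1946  0.18  ]
top 0.174
[[ 0.5901 -0.1633  0.174 ]
 [ 0.5896 -0.2347  0.174 ]
 [ 0.4518 -0.2283  0.174 ]
 [ 0.4553 -0.1557  0.174 ]] [ 0.5217 -0.1955  0.174 ]
side 0.18
[[ 0.6023 -0.1506  0.18  ]
 [ 0.5963 -0.2478  0.18  ]
 [ 0.4495 -0.2408  0.18  ]
 [ 0.4401 -0.1399  0.18  ]] [ 0.522  -0.1948  0.18  ]
side 0.174
[[ 0.593  -0.1781  0.174 ]
 [ 0.5867 -0.2373  0.174 ]
 [ 0.4573 -0.2327  0.174 ]
 [ 0.4586 -0.1649  0.174 ]] [ 0.5239 -0.2033  0.174 ]
[ 0.2432 -0.6292  0.2305] 0.1
[[-0.9328 -0.3604 -0.0007]
 [-0.3604  0.9328  0.0013]
 [ 0.0002  0.0015 -1.    ]]
```

apply_moves(rows=[0,0,-0.015,0,0,-0.23,0,0,-0.015,0,0,-0.23,0,0,-0.015,0,0,-0.23,0,0,-0.015,0,0,-0.23,0,0,-0.015,0,0,-0.23,0,0,-0.015,0,0,-0.23,0,0,-0.015,0,0,-0.23,0,0,-0.015,0,0,-0.23,0,0,-0.015,0,0,-0.23,0,0,-0.015,0,0,-0.23], hand=1)

```text
t: 0.93
tcp_pos: [0.2432, -0.6293, 0.2609]
eef_rot: [-2.23, 2.212, 0.001]
contact_force: [-0.1, 0.4, -0.1]
finger_gap: 0.0852
gripper_force: 0.0
```

apply_moves(rows=[-0.165,-0.105,0,0,0,0,-0.165,-0.105,0,0,0,0,-0.165,-0.105,0,0,0,0,-0.165,-0.105,0,0,0,0,-0.165,-0.105,0,0,0,0,-0.165,-0.105,0,0,0,0,-0.165,-0.105,0,0,0,0,-0.165,-0.105,0,0,0,0,-0.165,-0.105,0,0,0,0,-0.165,-0.105,0,0,0,0])

```text
t: 1.77
tcp_pos: [0.453, -0.2972, 0.2612]
eef_rot: [-2.224, 2.219, 0.0]
contact_force: [1.1, -0.9, 0.9]
finger_gap: 0.0857
gripper_force: 0.0
```

apply_moves(rows=[-0.19,0,0,0,0,0,-0.19,0,0,0,0,0,-0.19,0,0,0,0,0,-0.19,0,0,0,0,0,-0.19,0,0,0,0,0,-0.19,0,0,0,0,0,-0.19,0,0,0,0,0,-0.19,0,0,0,0,0,-0.19,0,0,0,0,0,-0.19,0,0,0,0,0])

```text
t: 2.6
tcp_pos: [0.451, 0.0826, 0.2614]
eef_rot: [-2.224, 2.218, 0.0]
contact_force: [1.5, -0.2, 0.4]
finger_gap: 0.0854
gripper_force: 0.0
```

apply_moves(rows=[-0.168,-0.008,0,0,0,0,-0.168,0,0,0,0,0,-0.168,0,0,0,0,0,-0.168,0,0,0,0,0,-0.168,0,0,0,0,0,-0.168,0,0,0,0,0,0,0,0.15,0,0,0,0,0,0.15,0,0,0,0,0,0.15,0,0,0,0,0,0.1,0,0,0])

```text
t: 3.43
tcp_pos: [0.4515, 0.2817, 0.1482]
eef_rot: [2.222, -2.216, -0.001]
contact_force: [-0.1, -0.0, -0.5]
finger_gap: 0.0854
gripper_force: 0.0
```

```bash
python3 - <<'E'
from h import *
from cell import telemetry
s=optics.camera("side")[:,:,::-1];t=optics.camera("top")[:,:,::-1]
def crop(im,x,y,w,h,k): return cv2.convertScaleAbs(cv2.resize(im[y:y+h,x:x+w],None,fx=k,fy=k,interpolation=cv2.INTER_CUBIC),alpha=1.5,beta=10)
cv2.imwrite("pics/g1.png",np.hstack([crop(s,150,230,130,180,3),crop(t,90,140,130,180,3)]))
o=telemetry.get_obs();print(o["tcp_pos"])
E
```

```text
[0.45086979 0.28064791 0.14762123]
```

View pics/g1.png

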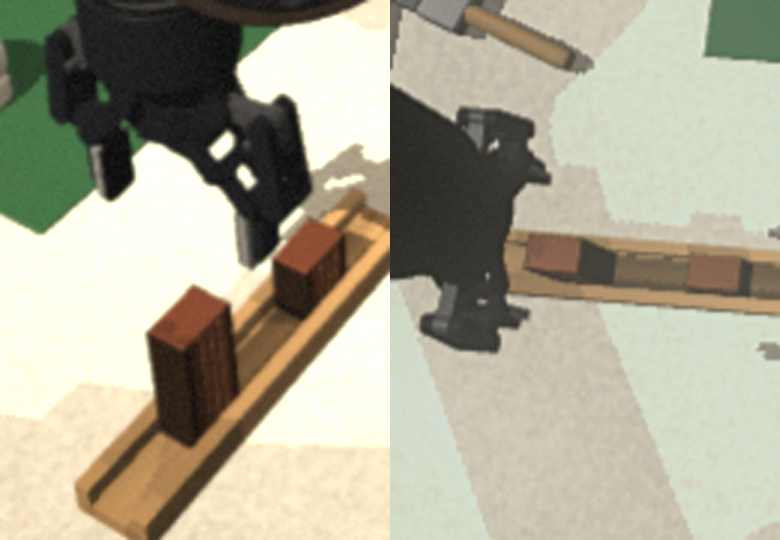

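The fingers, at crop (115,170) and (258,240), straddle the tall piece across the rail. I'll descend and grip.

apply_moves(rows=[-0.017,-0.008,0.08,0,0,0,0,0,0.1,0,0,0,0,0,0.1,0,0,0,0,0,0.1,0,0,0,0,0,0.1,0,0,0,0,0,0,0,0,0])

```text
t: 4.03
tcp_pos: [0.4535, 0.2848, 0.0534]
eef_rot: [2.22, -2.217, 0.0]
contact_force: [-0.3, -0.1, 0.1]
finger_gap: 0.0854
gripper_force: 0.0
```

apply_moves(rows=[0,0,0,0,0,0,0,0,0,0,0,0,0,0,0,0,0,0,0,0,0,0,0,0,0,0,0,0,0,0,0,0,0,0,0,0,0,0,0,0,0,0,0,0,0,0,0,0], hand=0)

```text
t: 4.7
tcp_pos: [0.4549, 0.2864, 0.0565]
eef_rot: [-2.223, 2.217, -0.0]
contact_force: [-1.7, -0.4, 7.8]
finger_gap: 0.0251
gripper_force: 59.5
```

apply_moves(rows=[0,0,-0.04,0,0,0,0,0,-0.06,0,0,0,0,0,-0.1,0,0,0,0,0,-0.14,0,0,0,0,0,-0.14,0,0,0,0,0,-0.14,0,0,0,0,0,-0.14,0,0,0,0,0,-0.14,0,0,0,0,0,-0.14,0,0,0,0,0,-0.04,0,0,0])

```text
t: 5.53
tcp_pos: [0.4556, 0.2866, 0.2764]
eef_rot: [-2.22, 2.214, -0.001]
contact_force: [0.6, 1.1, -1.9]
finger_gap: 0.0254
gripper_force: 59.5
```

```bash
python3 - <<'E'
from h import *
from cell import telemetry
s=optics.camera("side")[:,:,::-1]
cv2.imwrite("pics/g2.png",cv2.convertScaleAbs(cv2.resize(s[120:420,80:330],None,fx=2,fy=2),alpha=1.5,beta=10))
o=telemetry.get_obs();print(o["tcp_pos"],o["eef_rot"],o["finger_gap"])
E
```

```text
[0.45552342 0.28671565 0.27592938] [-2.21977689e+00  2.21402263e+00 -9.08661660e-05] 0.025714528838625673
```

View pics/g2.png

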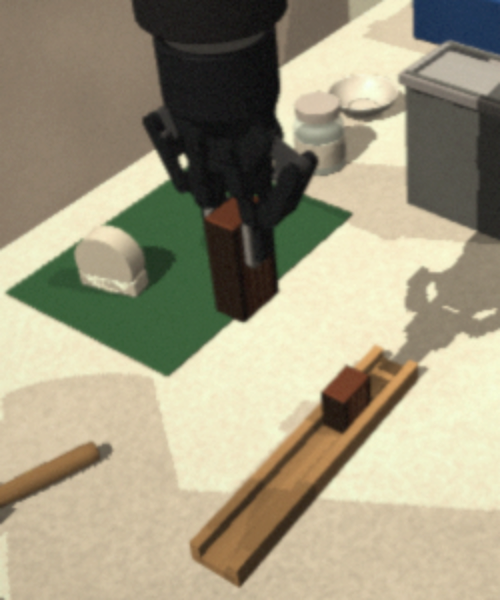

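apply_moves(rows=[0.1,-0.02,0,0,0,0,0.16,-0.025,0,0,0,0,0.18,-0.025,0,0,0,0,0.18,-0.025,0,0,0,0,0.18,-0.025,0,0,0,0,0.18,-0.025,0,0,0,0,0.18,-0.025,0,0,0,0,0.18,-0.025,0,0,0,0,0.18,-0.025,0,0,0,0,0.18,-0.025,0,0,0,0])

```text
t: 6.42
tcp_pos: [0.5031, -0.0557, 0.2701]
eef_rot: [2.223, -2.218, -0.002]
contact_force: [1.7, 0.8, -2.0]
finger_gap: 0.0252
gripper_force: 59.4
```

apply_moves(rows=[0.18,-0.025,0,0,0,0,0.18,-0.025,0,0,0,0,0.18,-0.03,0,0,0,0,0.12,0,0,0,0,0,0.05,0,0,0,0,0.05,0,0,0,0,0,0.05,0,0,0,0,0,0,0,0,0,0,0,0])

```text
t: 7.08
tcp_pos: [0.5199, -0.1956, 0.2704]
eef_rot: [2.165, -2.276, -0.002]
contact_force: [0.5, -0.6, -2.2]
finger_gap: 0.0256
gripper_force: 59.4
```

```bash
python3 - <<'E'
from h import *
from cell import telemetry
s=optics.camera("side")[:,:,::-1];t=optics.camera("top")[:,:,::-1]
f=lambda i:cv2.convertScaleAbs(cv2.resize(i,None,fx=3,fy=3,interpolation=cv2.INTER_CUBIC),alpha=1.5,beta=10)
cv2.imwrite("pics/g3.png",np.hstack([f(s[70:250,250:380]),f(t[120:300,300:430])]))
o=telemetry.get_obs();print(o["tcp_pos"],o["eef_rot"],o["t"])
p=onz("side",[(201,279.5)],.23);print(p)
E
```

```text
[ 0.52029702 -0.19523352  0.2709025 ] [ 2.16645858e+00 -2.27481117e+00 -1.04448213e-03] 7.1833
[[0.44700773 0.30046444 0.23      ]]
```

View pics/g3.png

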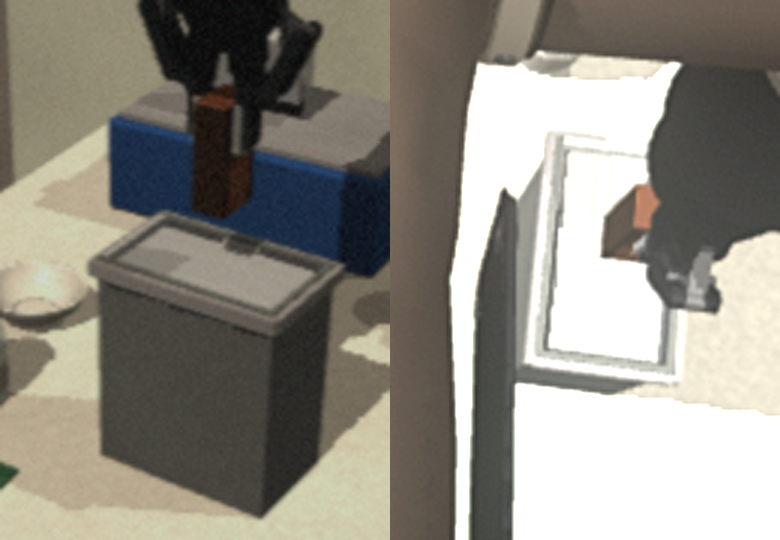

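Slab upright over the mouth (side crop foot at (225,215), top crop over the flap centre). I'll press down now.

apply_moves(rows=[0,0,0.08,0,0,0,0,0,0.08,0,0,0,0,0,0.07,0,0,0,0,0,0.07,0,0,0,0,0,0.06,0,0,0,0,0,0.06,0,0,0,0,0,0.06,0,0,0,0,0,0.06,0,0,0,0,0,0.06,0,0,0,0,0,0,0,0,0])

```text
t: 8.02
tcp_pos: [0.5193, -0.1947, 0.1491]
eef_rot: [2.165, -2.274, -0.005]
contact_force: [0.2, 1.4, -2.6]
finger_gap: 0.0254
gripper_force: 59.4
```

apply_moves(rows=[0,0,0.03,0,0,0,0,0,0.03,0,0,0,0,0,0.015,0,0,0,0,0,0,0,0,0,0,0,0,0,0,0,0,0,0,0,0,0,0,0,0,0,0,0])

```text
t: 8.6
tcp_pos: [0.5205, -0.196, 0.1365]
eef_rot: [-2.165, 2.276, -0.0]
contact_force: [-0.4, 1.1, -2.8]
finger_gap: 0.0257
gripper_force: 59.4
```

```bash
python3 - <<'E'
from h import *
from cell import telemetry
s=optics.camera("side")[:,:,::-1];t=optics.camera("top")[:,:,::-1]
f=lambda i:cv2.convertScaleAbs(cv2.resize(i,None,fx=3,fy=3,interpolation=cv2.INTER_CUBIC),alpha=1.4,beta=10)
cv2.imwrite("pics/g4.png",np.hstack([f(s[70:250,250:380]),f(t[120:300,300:430])]))
o=telemetry.get_obs();print(o["tcp_pos"],o["contact_force"],o["wrist_torque"])
E
```

```text
[ 0.52053105 -0.19597741  0.13648302] [-1.33050536  1.15379587 -2.65924675] [0.43465013 0.17597546 0.01286406]
```

View pics/g4.png

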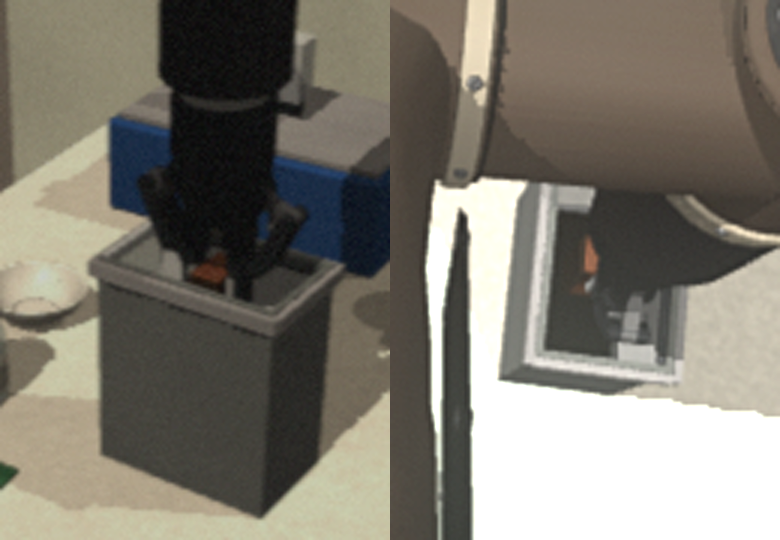

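The trap is wide open (dark interior at top crop (570,300)), and the slab top is at rim level. Release.

apply_moves(rows=[0,0,0,0,0,0,0,0,0,0,0,0,0,0,0,0,0,0,0,0,0,0,0,0,0,0,0,0,0,0,0,0,0,0,0,0,0,0,0,0,0,0,0,0,0,0,0,0,0,0,0,0,0,0,0,0,0,0,0,0], hand=0.65)

```text
t: 9.53
tcp_pos: [0.5206, -0.1959, 0.1363]
eef_rot: [-2.165, 2.276, -0.0]
contact_force: [1.2, 0.7, 1.3]
finger_gap: 0.0555
gripper_force: 0.6
```

apply_moves(rows=[0,0,-0.04,0,0,0,0,0,-0.06,0,0,0,0,0,-0.08,0,0,0,0,0,-0.1,0,0,0,0,0,-0.1,0,0,0,0,0,-0.1,0,0,0,0,0,-0.1,0,0,0,0,0,-0.1,0,0,0,0,0,-0.1,0,0,0,0,0,0,0,0,0])

```text
t: 10.37
tcp_pos: [0.5218, -0.1967, 0.2971]
eef_rot: [-2.163, 2.274, -0.008]
contact_force: [0.5, -0.3, 0.3]
finger_gap: 0.0556
gripper_force: 0.0
```

apply_moves(rows=[-0.15,0,0,0,0,0,-0.15,0,0,0,0,0,-0.15,0,0,0,0,0,-0.15,0,0,0,0,0,-0.15,0,0,0,0,0,-0.15,0,0,0,0,0,-0.1,0,0,0,0,0,0,0,0,0,0,0])

```text
t: 11.03
tcp_pos: [0.5303, 0.0066, 0.2923]
eef_rot: [2.168, -2.273, -0.001]
contact_force: [-0.1, -0.7, -0.3]
finger_gap: 0.0558
gripper_force: 0.0
```

```bash
python3 - <<'E'
from h import *
from cell import telemetry
s=optics.camera("side")[:,:,::-1];t=optics.camera("top")[:,:,::-1]
f=lambda i:cv2.convertScaleAbs(cv2.resize(i,None,fx=1.4,fy=1.4,interpolation=cv2.INTER_CUBIC),alpha=1.4,beta=10)
cv2.imwrite("pics/g5.png",np.hstack([f(s[70:420,150:400]),f(t[70:420,150:450])]))
o=telemetry.get_obs();print(o["t"],o["tcp_pos"],o["contact_force"],o["finger_gap"])
E
```

```text
11.1333 [0.53019089 0.00434187 0.29229523] [ 0.14020926  0.0282182  -0.64451663] 0.055798001171352675
```

View pics/g5.png

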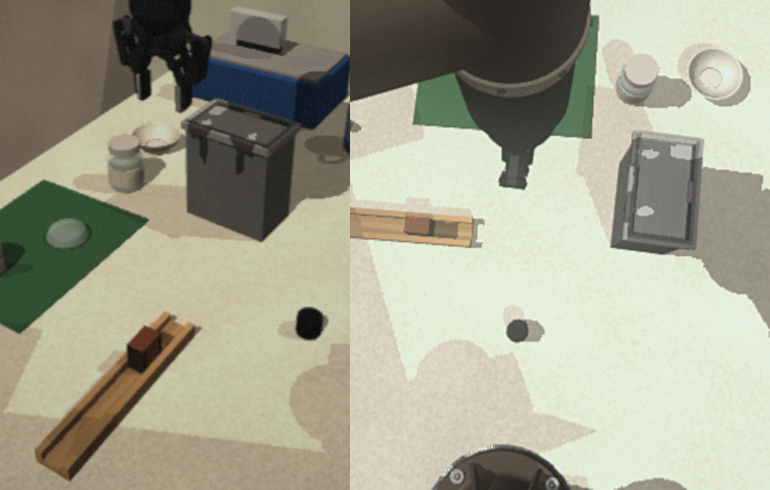

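The picture shows the trap level and shut at (665,185), the gripper empty, and the stub still standing in the rail at (418,226).

```bash
python3 -c "
from cell import robot
print(robot.hand_in())"
```

```text
the job is handed in; nothing more can be done
None
```

I handed the job in at about 11 s: the tall piece went down through the opened trap and was released, the trap is shut, and the short piece still stands in the rail; the piece on the hopper floor was not seen directly.

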